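# Level the wobbly hallway cabinet

## Robot

A 6-joint arm with a two-finger parallel gripper is mounted at the origin on the work surface. World frame = base frame: x ahead of the robot, y to its left, z up, the work surface at z = 0. Lengths are in m, angles in rad, forces in N, time in s.
With the tool pointing down it reaches from about 0.3 to 0.95 m from the base axis. Payload 3.1 kg.
Tool frame: the origin (TCP) lies on the centre line of the jaws, within the pads' length; the fingertips stand 19 mm ahead of it and the grasp point (between the pads) is the TCP (ctrl.tcp_to_tips is the distance from the TCP to the fingertips, in m); z points along the fingers, y is the line along which they close (so a half turn about z gives the same grasp; the last joint's range is limited). The gripper opens to 85 mm and grips with 20 to 120 N. Pads are 22 mm wide; open, the fingers measure 114 mm over their backs; the gripper's body (76 mm by 85 mm) begins 54 mm behind the grasp point. The pads swing forward as they close: fully open they stand 13 mm farther back than shut.
Start: joints at [-1.239, 0.308, 1.634, -0, 1.2, -0.07], TCP at [0.244, -0.575, 0.25] pointing down, gripper open.
Joint ranges: [-3.06, 3.06], [-0.79, 1.96], [0.05, 2.63], [-1.19, 4.34], [0.05, 2.64], [-2.94, 2.94]. Speed limits (rad/s): [2.79, 2.79, 3.14, 3.14, 3.14, 3.14].

## Interface

Orientations are given as a rotation vector (axis times angle).
In Python, from plant import ctrl gives the robot as it stands. The module is installed in compiled form; this text tells all that it offers.
- The arm moves only by the tool apply_moves, never from a script. Its argument "rows" is a list of rows, each a list of 7 numbers: the turn, a rotation vector about the tool's x, y, z in degrees, then the shift along the tool's x, y, z in units of 25 mm (1.0 is 25 mm), then the closure in counts, from 0 (fully open) to 255 (shut). A call has 1 to 8 rows; each row is the pose to reach, as a shift and turn from the pose commanded when the call began, along the tool's axes at that moment; what a row does not reach only later rows make up. A row lasts 1/12 s, in which the tool goes at most 41.7 mm and 7.16 degrees, less where a joint would pass 70% of its speed; a pose out of reach is approached as far as the arm can. A call with a gripper value outside its range is refused whole. The fingers move at their own pace and stop on an object; "grip_force" is the grip in N (left out, the last holds). Time passes only in rows, so rows that repeat a pose let the fingers close. It gives the time, the measured TCP pose, the force, the opening and the grip force at its end, in the units of the state.
- ctrl.sense(): the state, without advancing time (a new reading comes with each control period).
- ctrl.capture(name): name is "side" or "top"; returns the picture (480x640x3 uint8, red, green, blue); there is no depth.
- ctrl.get_calibration(name): a dict with "vfov" (degrees; the focal length in pixels is half the picture's height over the tangent of half this angle, whatever the lens; pixels are square), "cx", "cy" (the principal point, pixels), "R" (3x3) and "t" (3): a world point X has camera coordinates R X + t. Camera axes: x right, y down, z forward; pixel columns grow to the right and rows downward; lengths in m; the calibration is good to about 2 mm. A picture is of the moment at which its call begins. get_calibration takes no time and is no camera call.
- ctrl.job_done(): hands the job in; it is judged then, once.
Trained networks look in the newest picture that a camera, given by its name, has taken for a name from the list of things; names that differ only in an ending like _2 or _b are one class to them, and where a whole thing is asked for, a point or a joint stands for the part that bears it (a point fixed in the world has none). Each returns a list of dicts, best first, with "confidence" (0 to 1); they miss things now and then, are a little off and sometimes report something else, mostly with a low value. They report only what shows in the picture. A call takes as long as a camera call. They do not tell look-alikes from the thing itself.
- ctrl.masks_of(camera, thing): "mask" (480x640 bool, what is visible of it) and "bbox" ([left, top, width, height] in pixels, round what is visible of it).
The state is a dict: "time_s": time; "joints": joint angles; "qvel": joint speeds; "joint_efforts": joint torques, N m; "ee_pos": TCP position; "orientation": TCP orientation; "contact_force": force on the tool from outside, world axes, zero at the start; "torque": the same for the moment, N m; "opening": finger opening in m; "finger_force": force on a finger pad.
Only numpy, scipy, OpenCV 4.12 (cv2) and the standard library are available. Lean on these libraries where they do the work, as an engineer would, in place of code of your own. Each camera call takes 0.05 s, during which the arm holds its last target. There are 200 camera calls.

## Task

The low cabinet wobbles because its front right levelling foot is screwed up short, so someone pushed the rubber doorstop in under it. First pull the doorstop out and lay it flat on the shelf clear of the cabinet, then turn that foot's knob clockwise until the foot just touches the shelf and only lightly takes up load, neither hovering nor jacking the corner up. Do not shove the cabinet, press hard on the foot or disturb the other things, and let go of everything when done.

Things in the scene. Friction and masses are not known exactly. Their poses are not given: they have to be found in the camera images.
- cabinet: low white cabinet (190 deep, 280 wide, top 122 mm up, 5 kg, loose) with sliding smoked-glass door. Two aluminium bars along its y at x = -100 (front) and +100 mm: 30 wide, 464 long, underside 20, top 34 mm up; a levelling foot with a round knob at each end, y = +-215 mm. Origin on the shelf under its middle; x to its back, y left, z up. The short foot is at (-100, -215): front right seen from the robot
- short_foot: the short foot (knob, stem and 49 mm rubber pad, one part); origin in the middle of its dark round knob (38 mm across, 22 high) on the screw axis, z up. Pad some 65 to 70 mm below, hovering 0.6 to 2 mm up. 22 mm free from knob to bar, 75 mm from axis to cabinet wall; grip from above at any angle. Right-hand thread, 4 mm a turn: clockwise from above lowers knob and pad 0.64 mm per rad. It needs 1 to 3.2 rad; feel: see shelf
- doorstop_block (a point): middle, half-way up, of the grip block of the black rubber doorstop: 46 long (x), 32 wide (y), 25 mm high, gripped across the width; x points along its slope to the thin tip, z up. At the start it stands flat, x along the cabinet's x, the slope under the front bar beside the short foot, the block before the bar (about -157, -154 mm in the cabinet's frame); pull it out to -x. 110 g
- doorstop_tip (a point): thin end (3 mm) of the doorstop, at shelf height, 93 mm from the block's middle along +x
- doorstop: the doorstop; origin under the middle of its grip block, axes as there
- shelf: the frosted white acrylic hallway shelf, its top at z = 0; origin on the top, 550 mm ahead of the robot base. Feel of the foot: free turning takes about 0.035 N m; once the pad bears, the load grows by some 12 N per further rad and its rubbing adds about 0.02 N m per newton, but only while it turns: it fades on stopping. A pinch of 3 N slips on the knob at about 5 N of load. 2 to 5 N is right
- key_a: first aluminium locker key, flat, 60 mm long, 4.5 mm thick, origin under the middle of its round head; lies in front of the cabinet. Bystander.
- key_b: second aluminium locker key, same shape; lies to the right of the cabinet (towards -y). Bystander.
- hearing_case: silver hearing-aid case, 50 x 74 x 29 mm, resting on top of the cabinet; origin under its middle. Bystander.
- bowl: pink ceramic trinket bowl, 100 mm across, 42 mm high, origin under its middle; right side of the shelf. Bystander.
- sanitiser: clear hand-sanitiser bottle, 48 mm across, 125 mm high, origin under its middle; left side of the shelf. Bystander.
- tape_measure: yellow tape measure, 62 x 34 x 58 mm, origin under its middle; right rear of the shelf. Bystander.
There are look-alikes about, which are no part of the job. Leave any pink look-alike of the doorstop alone.

How it is judged:
On the way, in this order (a step that is already met when the one before it is completed fails the run):
1. the doorstop lies flat on the shelf, clear of the cabinet and its bars, let go ((x of doorstop_block in the frame of cabinet below -0.135 m or x of doorstop_block in the frame of cabinet above 0.135 m or y of doorstop_block in the frame of cabinet below -0.25 m or y of doorstop_block in the frame of cabinet above 0.25 m) and (x of doorstop_tip in the frame of cabinet below -0.135 m or x of doorstop_tip in the frame of cabinet above 0.135 m or y of doorstop_tip in the frame of cabinet below -0.25 m or y of doorstop_tip in the frame of cabinet above 0.25 m) and height (world z) of doorstop_block below 0.018 m and angle between doorstop_block's own z axis and vertical below 0.12 rad and contact force between doorstop and shelf above 0.3 N and contact force between the fingers and doorstop below 0.05 N), for 0.2 s.
2. the short foot bears lightly on the shelf (0.5 to 8 N) with the knob let go (contact force between short_foot and shelf between 0.5 and 8 N and contact force between the fingers and short_foot below 0.05 N), for 0.3 s.
At the end, for the whole second after the job is handed in: The short foot bears on the shelf with 0.5 to 8 N; the doorstop lies flat and still on the shelf, its block and tip outside the cabinet's footprint (beyond 135 mm front or back or 250 mm left or right of the cabinet's middle); the cabinet is still; all is let go (contact force between short_foot and shelf between 0.5 and 8 N and (x of doorstop_block in the frame of cabinet below -0.135 m or x of doorstop_block in the frame of cabinet above 0.135 m or y of doorstop_block in the frame of cabinet below -0.25 m or y of doorstop_block in the frame of cabinet above 0.25 m) and (x of doorstop_tip in the frame of cabinet below -0.135 m or x of doorstop_tip in the frame of cabinet above 0.135 m or y of doorstop_tip in the frame of cabinet below -0.25 m or y of doorstop_tip in the frame of cabinet above 0.25 m) and height (world z) of doorstop_block below 0.018 m and angle between doorstop_block's own z axis and vertical below 0.12 rad and contact force between doorstop and shelf above 0.3 N and linear speed of each of doorstop, cabinet below 0.01 m/s); the robot touches nothing.
It fails at once if the cabinet is shoved more than 15 mm from where it stood (distance of cabinet from where it was at the start of the episode above 0.015 m).
It fails at once if the short foot is pressed or screwed onto the shelf with more than 18 N (contact force between short_foot and shelf above 18 N).
It fails at once if a bystander is moved more than 20 mm (distance of any of key_a, key_b, hearing_case, bowl, sanitiser, tape_measure from where it was at the start of the episode above 0.02 m).
It also fails if it takes over 72 s, if anything falls off the work surface, if the arm or the gripper's body presses on something with over 40 N, if the wrist force passes 120 N, or if a joint passes its speed limit or range.

## Working session

There is one attempt and no reset: what is moved stays moved. The work goes in short steps, Python scripts to look and compute and a tool call to move; the robot and the scene stay as the last step left them, time stands still between calls to the robot, and variables do not carry over. Pictures are saved under pics/ and viewed, at most 10 in all, crops included, and the job is handed in when it is done.

Besides the shell and the picture viewer there is one more tool, called after "Call:" as name([rows], argument=value, ...), one row to a line, values as JSON. apply_moves: Moves the arm, as the interface text tells. Its arguments: {"type":"object","properties":{"rows":{"type":"array"},"grip_force":{"type":"number"}},"required":["rows"]}

```bash
mkdir -p pics && cat > h.py <<'E'
import numpy as np, cv2
from plant import ctrl
from scipy.spatial.transform import Rotation as Ro
def cal(n):
    c=ctrl.get_calibration(n); f=240/np.tan(np.radians(c["vfov"])/2)
    return f,c["cx"],c["cy"],np.array(c["R"]),np.array(c["t"])
def ray(n,u,v,z):
    f,cx,cy,R,t=cal(n); o=-R.T@t; d=R.T@np.array([(u-cx)/f,(v-cy)/f,1]); return o+d*(z-o[2])/d[2]
def proj(n,X):
    f,cx,cy,R,t=cal(n); p=R@np.array(X)+t; return np.array([f*p[0]/p[2]+cx,f*p[1]/p[2]+cy])
def save(n,name,crop=None,k=1):
    im=ctrl.capture(n)[:,:,::-1]
    if crop: x,y,w,h=crop; im=im[y:y+h,x:x+w]
    cv2.imwrite("pics/"+name,cv2.resize(im,None,fx=k,fy=k,interpolation=cv2.INTER_CUBIC)); return im
E
python3 - <<'E'
from h import *
for n in("top","side"):
    save(n,n+"0.png"); c=cal(n); print(n,"cam pos",np.round(-c[3].T@c[4],3),"f",round(c[0],1), c[1],c[2])
    for th in("cabinet","short_foot","doorstop","key_a","hearing_case","bowl"):
        for m in ctrl.masks_of(n,th)[:4]:
            ys,xs=np.nonzero(m["mask"]); print(th,round(m["confidence"],2),m["bbox"],len(xs),round(xs.mean(),1),round(ys.mean(),1))
print(ctrl.sense())
E
```

```text
top cam pos [0.209 0.022 1.618] f 607.2 320.76497840950674 242.6536368689812
cabinet 0.86 [219.0, 160.7, 182.4, 102.8] 10947 311.4 214.2
short_foot 0.58 [380.5, 241.9, 19.0, 21.4] 253 390.4 255.3
doorstop 0.88 [360.0, 243.1, 12.4, 41.5] 375 366.5 267.2
doorstop 0.84 [293.4, 308.5, 44.4, 15.2] 541 317.3 315.2
doorstop 0.56 [427.8, 323.9, 31.6, 45.1] 581 443.0 343.4
key_a 0.61 [273.1, 281.2, 14.9, 10.4] 119 278.8 285.6
key_a 0.46 [422.7, 207.2, 7.9, 16.1] 86 428.0 213.5
hearing_case 0.89 [276.9, 184.0, 35.4, 24.1] 613 296.1 194.1
bowl 0.88 [488.5, 221.2, 35.1, 38.1] 1083 505.6 241.5
bowl 0.18 [221.8, 162.7, 180.0, 99.5] 10632 311.7 214.3
side cam pos [ 0.534 -0.762  0.767] f 437.8 320.04759572587494 236.30049458126854
cabinet 0.79 [306.7, 180.8, 113.9, 166.2] 10864 366.3 257.0
short_foot 0.84 [305.4, 298.7, 23.8, 40.9] 507 315.0 316.3
short_foot 0.42 [339.0, 393.9, 42.1, 40.4] 1081 362.7 414.7
short_foot 0.36 [302.4, 183.4, 121.9, 165.0] 10893 366.3 257.1
doorstop 0.92 [160.8, 359.4, 62.1, 41.1] 1230 190.5 378.8
doorstop 0.85 [246.8, 240.2, 18.8, 37.4] 574 256.0 260.9
doorstop 0.72 [28
[... 322 characters left out ...]
 0.7, 'joints': array([-1.23867056e+00,  3.08032404e-01,  1.63381305e+00, -1.10236453e-06,
        1.19972917e+00, -6.96619707e-02]), 'qvel': array([-4.31635206e-05,  6.88083925e-04, -6.69364533e-04,  1.57145596e-03,
        3.57042270e-04,  4.96421949e-04]), 'joint_efforts': array([ 3.92936827e-04, -4.15122557e+01, -2.77008408e+01,  5.95075562e-05,
        5.27344273e-04,  7.74445596e-06]), 'ee_pos': array([ 0.2444099 , -0.57522346,  0.25030793]), 'orientation': array([3.07839306e+00, 6.26887078e-01, 2.10531919e-06]), 'contact_force': array([ 0.24257017, -0.00257848,  0.3919642 ]), 'torque': array([-0.01291737,  0.01587407,  0.03789601]), 'finger_force': 0.0, 'opening': 0.08528001814971096}
```

View pics/top0.png

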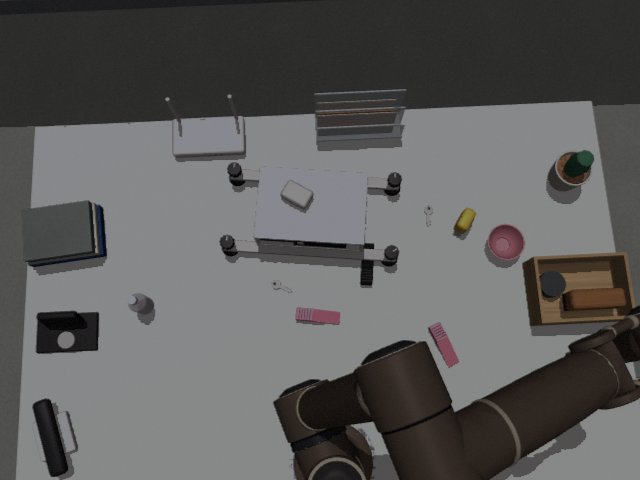

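View pics/side0.png

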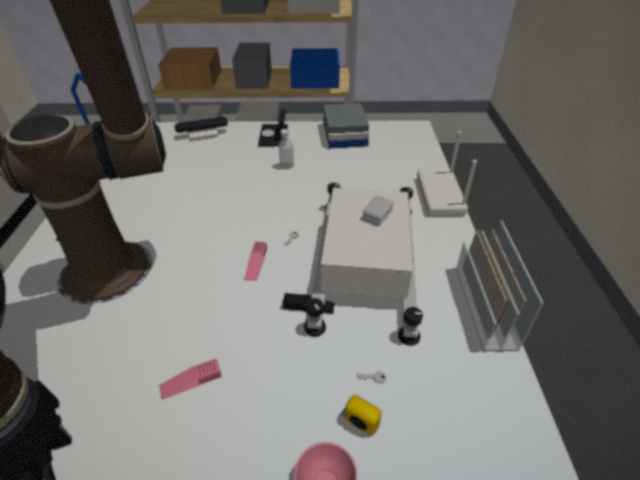

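Top view: the short foot's knob is at about (391,252) and the cabinet spans (255–368, 165–255). Three doorstop-shaped things show:
- Black, top (367,264), side (308,302).
- Pink, top (318,316), side (256,261).
- Pink, top (443,343), side (190,379).

The black one fits: its slope goes under the front bar beside the short foot. I'll confirm with a crop and measure.

```bash
python3 - <<'E'
from h import *
from scipy.optimize import least_squares
a=save("top","t1.png",(340,225,75,75),5); b=save("side","s1.png",(270,280,75,75),5)
cv2.imwrite("pics/c1.png",np.hstack([cv2.imread("pics/t1.png"),cv2.imread("pics/s1.png")]))
im={"top":ctrl.capture("top"),"side":ctrl.capture("side")}
# cabinet: rough from the short foot + far feet by hand-picked pixels of knobs (top view)
guess={(-1,-1):(391,252),(-1,1):(227,242),(1,-1):(394,180),(1,1):(235,170)}
for k,(u,v) in guess.items(): print(k,ray("top",u,v,.072).round(4))
for th in("short_foot","doorstop"):
    for n in("top","side"):
        for m in ctrl.masks_of(n,th):
            ys,xs=np.nonzero(m["mask"]); b=m["bbox"]; print(n,th,round(m["confidence"],2),[ray(n,xs.mean(),ys.mean(),z).round(3) for z in(.0125,.068)])
print(ray("top",318,316,.01),ray("top",443,343,.01))
for n in("top","side"): np.save(n+".npy",im[n])
E
```

```text
(-1, -1) [ 0.5192 -0.1789  0.072 ]
(-1, 1) [0.5672 0.2465 0.072 ]
(1, -1) [ 0.7147 -0.2018  0.072 ]
(1, 1) [0.764  0.2217 0.072 ]
top short_foot 0.67 [array([ 0.523, -0.184,  0.012]), array([ 0.512, -0.177,  0.068])]
side short_foot 0.73 [array([ 0.518, -0.161,  0.012]), array([ 0.519, -0.205,  0.068])]
top doorstop 0.92 [array([ 0.279, -0.304,  0.012]), array([ 0.277, -0.293,  0.068])]
top doorstop 0.85 [array([0.371, 0.022, 0.012]), array([0.365, 0.022, 0.068])]
top doorstop 0.58 [array([ 0.491, -0.117,  0.012]), array([ 0.481, -0.113,  0.068])]
side doorstop 0.89 [array([ 0.491, -0.12 ,  0.012]), array([ 0.495, -0.167,  0.068])]
side doorstop 0.79 [array([ 0.282, -0.307,  0.012]), array([ 0.3  , -0.341,  0.068])]
side doorstop 0.7 [array([0.372, 0.017, 0.012]), array([ 0.384, -0.04 ,  0.068])]
side doorstop 0.4 [array([ 0.633, -0.305,  0.012]), array([ 0.626, -0.339,  0.068])]
[0.36907913 0.01877228 0.01      ] [ 0.28218728 -0.30455856  0.01      ]
```

View pics/c1.png

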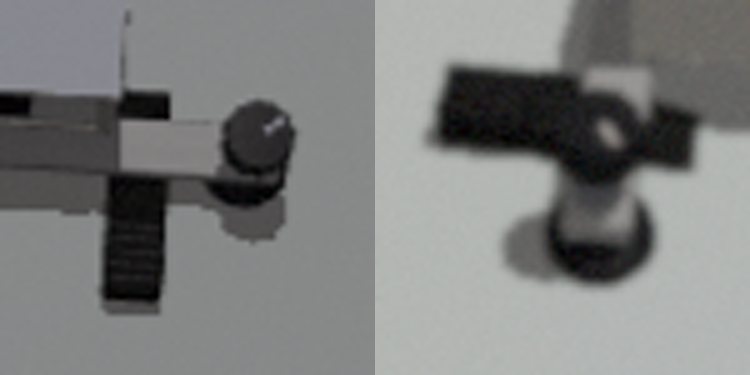

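```bash
python3 - <<'E'
from h import *
def tri(pu):
    A=[];B=[]
    for n,u,v in pu:
        f,cx,cy,R,t=cal(n);x=(u-cx)/f;y=(v-cy)/f
        A+= [R[0]-x*R[2],R[1]-y*R[2]];B+=[x*t[2]-t[0],y*t[2]-t[1]]
    return np.linalg.lstsq(np.array(A),np.array(B),rcond=None)[0]
T=np.load("top.npy");S=np.load("side.npy")
# dark knob in both views: print columns/rows extents
print("knob top z.079",ray("top",391.6,252.2,.079).round(4),"tri",tri([("top",391.6,252.2),("side",316.8,305.5)]).round(4))
print("block",ray("top",366.8,276.2,.025).round(4),"front edge mid",ray("top",366.2,285,.025).round(4))
X=ray("top",391.6,252.2,.079); X[2]=.068
th=np.radians(-6.55);R=np.array([[np.cos(th),-np.sin(th)],[np.sin(th),np.cos(th)]])
C=X[:2]-R@[-.1,-.215]; print("cab",C,"block pred",C+R@[-.157,-.154])
def W(x,y,z): return [*(C+R@[x,y]),z]
# overlay of predictions
V=[]
for n,I,(x,y,w,h) in(("top",T,(340,225,75,75)),("side",S,(270,280,75,75))):
    o=cv2.resize(I[y:y+h,x:x+w,::-1],None,fx=5,fy=5,interpolation=cv2.INTER_CUBIC)
    def poly(P,c):
        p=np.array([((proj(n,q)-[x,y]+.5)*5) for q in P]);cv2.polylines(o,[np.round(p).astype(int)],True,c,1)
    a=np.linspace(0,6.28,40)
    poly([W(-.1+.019*np.cos(t),-.215+.019*np.sin(t),.079) for t in a],(0,0,255))
    poly([W(-.1+.019*np.cos(t),-.215+.019*np.sin(t),.057) for t in a],(0,128,255))
    for z in(0,.025): poly([W(-.157+i*.023,-.154+j*.016,z) for i,j in((1,1),(1,-1),(-1,-1),(-1,1))],(0,255,0))
    poly([W(-.115,-.1,.034),W(-.115,-.232,.034),W(-.085,-.232,.034),W(-.085,-.1,.034)],(255,0,0))
    V.append(o)
cv2.imwrite("pics/ov.png",np.hstack(V))
E
```

```text
knob top z.079 [ 0.5172 -0.1795  0.079 ] tri [ 0.5209 -0.1798  0.0731]
block [ 0.4664 -0.1159  0.025 ] front edge mid [ 0.4429 -0.1127  0.025 ]
cab [0.64106343 0.02267242] block pred [ 0.46752141 -0.11241334]
```

View pics/ov.png

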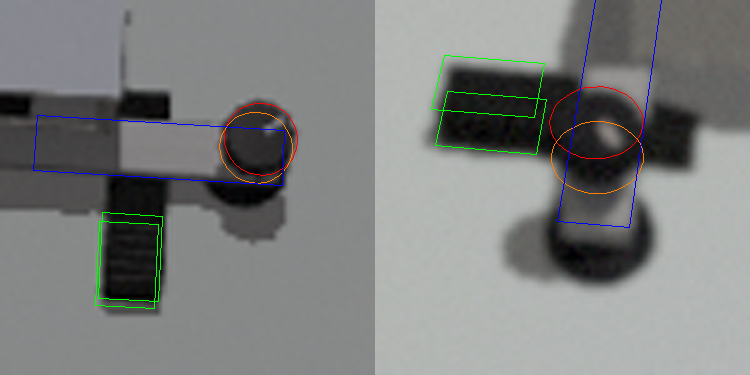

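The crop confirms it. The black doorstop's block is at top (367,276), its slope goes under the bar beside the knob at (391,252), and the pink ones lie well clear.

```bash
cat >> h.py <<'E'
def plan(P,yaw):
    """shift (units) and z-turn (deg) from now to P with tool down and tool x at yaw (deg)"""
    s=ctrl.sense(); R0=Ro.from_rotvec(s["orientation"]); R1=Ro.from_euler("z",yaw,degrees=True)*Ro.from_euler("x",180,degrees=True)
    r=(R0.inv()*R1).as_rotvec(degrees=True); d=R0.inv().apply(np.array(P)-s["ee_pos"])/.025
    print("turn",r.round(2),"shift",d.round(3),"dist",np.linalg.norm(d*25).round(1),"t",s["time_s"],"j",s["joints"].round(2),"pos",s["ee_pos"].round(4),"F",s["contact_force"].round(2),"T",s["torque"].round(3),"open",round(s["opening"],4),"ff",round(s["finger_force"],2))
E
python3 -c "
from h import *
plan([.4605,-.1148,.25],-6.55);plan([.4605,-.1148,.022],-6.55)"
```

```text
turn [ 0.   -0.   29.57] shift [ 1.5158e+01 -1.3571e+01  1.1000e-02] dist 508.6 t 1.1 j [-1.24  0.31  1.63  0.    1.2  -0.07] pos [ 0.2444 -0.5753  0.2503] F [-0.55 -0.5   1.1 ] T [ 0.043 -0.031 -0.001] open 0.0852 ff 0.0
turn [ 0.   -0.   29.57] shift [ 15.158 -13.572   9.131] dist 557.5 t 1.1 j [-1.24  0.31  1.63  0.    1.2  -0.07] pos [ 0.2444 -0.5753  0.2503] F [-0.55 -0.5   1.1 ] T [ 0.043 -0.031 -0.001] open 0.0852 ff 0.0
```

Call:
apply_moves([
  [0, 0, 4, 1.2, -1.1, 0, 0],
  [0, 0, 8, 2.4, -2.2, 0, 0],
  [0, 0, 12, 3.6, -3.3, 0, 0],
  [0, 0, 16, 4.8, -4.4, 0, 0],
  [0, 0, 20, 6, -5.5, 0, 0],
  [0, 0, 24, 7.2, -6.6, 0, 0],
  [0, 0, 27, 8.4, -7.7, 0, 0],
  [0, 0, 29.6, 9, -8.1, 0, 0],
], grip_force=20)

```text
time_s: 1.77
ee_pos: [0.3729, -0.2966, 0.2502]
orientation: [-3.134, 0.181, 0.0]
contact_force: [-0.5, -1.2, -1.2]
opening: 0.0857
finger_force: 0.0
```

```bash
python3 -c "
from h import *
plan([.4605,-.1148,.12],-6.55)"
```

```text
turn [-0.14  0.01 -0.05] shift [ 2.647 -7.614  5.225] dist 240.2 t 1.7667 j [-0.76  0.02  1.97  0.    1.15  0.92] pos [ 0.3729 -0.2966  0.2502] F [-0.47 -1.24 -1.19] T [0.032 0.009 0.015] open 0.0857 ff 0.0
```

Call:
apply_moves([
  [0, 0, 0, 0.4, -1.2, 0.8, 60],
  [0, 0, 0, 0.85, -2.4, 1.6, 60],
  [0, 0, 0, 1.3, -3.7, 2.5, 60],
  [0, 0, 0, 1.7, -4.9, 3.3, 60],
  [0, 0, 0, 2.15, -6.2, 4.2, 60],
  [0, 0, 0, 2.65, -7.6, 5, 60],
  [0, 0, 0, 2.65, -7.61, 5.2, 60],
  [0, 0, 0, 2.65, -7.61, 5.2, 60],
])

```text
time_s: 2.43
ee_pos: [0.4588, -0.1173, 0.1184]
orientation: [-3.136, 0.173, 0.007]
contact_force: [-0.8, -0.3, 0.3]
opening: 0.065
finger_force: 0.0
```

```bash
python3 -c "
from h import *
plan([.4605,-.1148,.022],-6.55)
x,y,w,h=330,215,100,100
a=save('top','t2.png',(x,y,w,h),4);b=save('side','s2.png',(240,240,100,100),4)
cv2.imwrite('pics/c2.png',np.hstack([cv2.imread('pics/t2.png'),cv2.imread('pics/s2.png')]))"
```

```text
turn [-0.05  0.25  0.22] shift [ 0.073 -0.104  3.857] dist 96.5 t 2.4333 j [-0.34  0.2   2.08 -0.    0.87  1.34] pos [ 0.4588 -0.1173  0.1184] F [-0.82 -0.26  0.3 ] T [-0.006  0.003 -0.006] open 0.065 ff 0.0
```

View pics/c2.png

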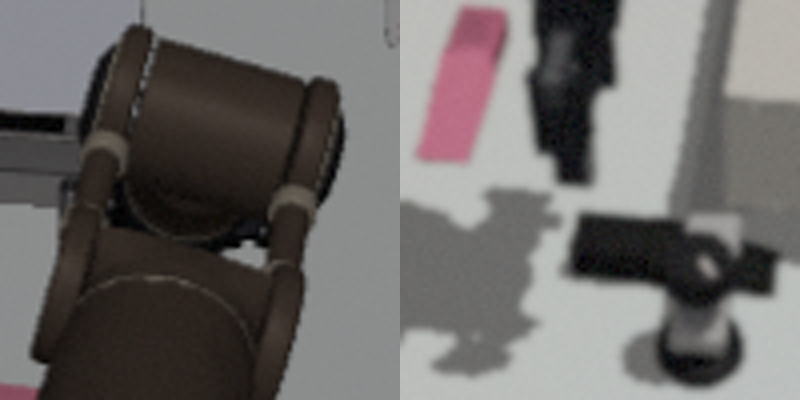

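Call:
apply_moves([
  [0, 0, 0, 0.02, 0, 1, 60],
  [0, 0, 0, 0.02, 0, 2, 60],
  [0, 0, 0, 0.02, 0, 2.8, 60],
  [0, 0, 0, 0.02, 0, 3.4, 60],
  [0, 0, 0, 0.02, 0, 3.4, 60],
  [0, 0, 0, 0.02, 0, 3.4, 60],
])

```text
time_s: 3.03
ee_pos: [0.4603, -0.121, 0.0358]
orientation: [3.136, -0.184, 0.0]
contact_force: [0.6, -0.6, 0.3]
opening: 0.0652
finger_force: 0.0
```

```bash
python3 -c "
from h import *
plan([.4605,-.1148,.022],-6.55)
save('side','s3.png',(230,240,110,90),6)"
```

```text
turn [ 0.01 -0.01 -0.16] shift [-0.023 -0.246  0.55 ] dist 15.1 t 3.0333 j [-0.35  0.36  2.1  -0.    0.68  1.34] pos [ 0.4603 -0.121   0.0358] F [ 0.61 -0.6   0.28] T [ 0.018 -0.04   0.022] open 0.0652 ff 0.0
```

View pics/s3.png

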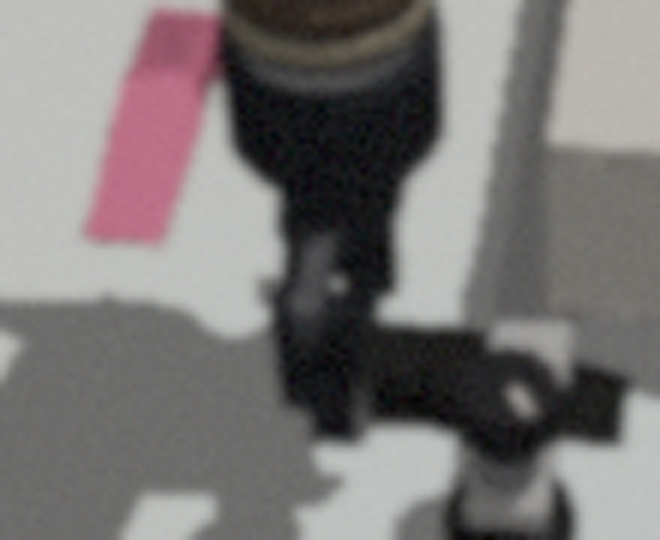

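The near finger, tip at crop (335,435), stands on the right side of the black block, about 10 mm behind its middle. I'll go slightly forward, centre in y, go down and close.

Call:
apply_moves([
  [0, 0, 0, 0.15, -0.2, 0.2, 60],
  [0, 0, 0, 0.15, -0.2, 0.5, 60],
  [0, 0, 0, 0.15, -0.2, 0.5, 60],
  [0, 0, 0, 0.15, -0.2, 0.5, 120],
  [0, 0, 0, 0.15, -0.2, 0.5, 220],
  [0, 0, 0, 0.15, -0.2, 0.5, 220],
  [0, 0, 0, 0.15, -0.2, 0.5, 220],
  [0, 0, 0, 0.15, -0.2, 0.5, 220],
], grip_force=30)

```text
time_s: 3.75
ee_pos: [0.465, -0.1151, 0.0231]
orientation: [3.136, -0.18, 0.001]
contact_force: [1.0, 0.8, 1.3]
opening: 0.031
finger_force: 31.0
```

```bash
python3 -c "
from h import *
plan([.4605,-.1148,.022],-6.55)"
```

```text
turn [ 0.01 -0.04 -0.02] shift [-0.181  0.01   0.043] dist 4.7 t 3.75 j [-0.33  0.39  2.09  0.    0.66  1.35] pos [ 0.465  -0.1151  0.0231] F [0.97 0.82 1.27] T [-0.034  0.054  0.018] open 0.031 ff 31.0
```

Call:
apply_moves([
  [0, 0, 0, -0.3, 0, 0, 220],
  [0, 0, 0, -0.7, 0, 0, 220],
  [0, 0, 0, -1.2, 0, 0, 220],
  [0, 0, 0, -1.8, 0, 0, 220],
  [0, 0, 0, -2.5, 0, 0, 220],
  [0, 0, 0, -3.2, 0, 0, 220],
  [0, 0, 0, -3.8, 0, 0, 220],
  [0, 0, 0, -4.2, 0, 0, 220],
])

```text
time_s: 4.42
ee_pos: [0.3591, -0.1028, 0.0231]
orientation: [3.136, -0.181, 0.002]
contact_force: [0.9, -0.7, 1.5]
opening: 0.0315
finger_force: 31.1
```

Call:
apply_moves([
  [0, 0, 0, 0, 0, 0, 220],
  [0, 0, 0, 0, 0, 0, 150],
  [0, 0, 0, 0, 0, 0, 90],
  [0, 0, 0, 0, 0, 0, 60],
  [0, 0, 0, 0, 0, 0, 60],
  [0, 0, 0, 0, 0, 0, 60],
])

```text
time_s: 4.92
ee_pos: [0.3603, -0.1029, 0.0226]
orientation: [-3.136, 0.18, 0.001]
contact_force: [-0.8, -0.3, -0.2]
opening: 0.0653
finger_force: 0.0
```

Call:
apply_moves([
  [0, 0, 0, 0, 0, -0.5, 60],
  [0, 0, 0, 0, 0, -1.5, 60],
  [0, 0, 0, 0, 0, -2.5, 60],
  [0, 0, 0, 0, 0, -4, 60],
  [0, 0, 0, 0, 0, -5.2, 60],
  [0, 0, 0, -0.5, 0, -6, 60],
  [0, 0, 0, -1, 0, -6.6, 60],
  [0, 0, 0, -1, 0, -6.6, 60],
])

```text
time_s: 5.58
ee_pos: [0.336, -0.1005, 0.1903]
orientation: [3.135, -0.18, 0.007]
contact_force: [1.7, -0.5, 0.1]
opening: 0.0656
finger_force: 0.0
```

```bash
python3 -c "
from h import *
plan([.518,-.181,.18],-6.55)
for n in('top','side'):
    save(n,n+'4.png')
    for th in('doorstop','short_foot'):
        for m in ctrl.masks_of(n,th): 
            ys,xs=np.nonzero(m['mask']); print(n,th,round(m['confidence'],2),m['bbox'],ray(n,xs.mean(),ys.mean(),.0125 if th=='doorstop' else .068).round(3))
a=cv2.imread('pics/top4.png')[215:315,330:430];b=cv2.imread('pics/side4.png')[240:340,240:340]
cv2.imwrite('pics/c4.png',cv2.resize(np.hstack([a,b]),None,fx=4,fy=4,interpolation=2))"
```

```text
turn [ 0.09 -0.26 -0.02] shift [7.597 2.366 0.451] dist 199.2 t 5.5833 j [-0.41 -0.18  2.29 -0.    1.03  1.27] pos [ 0.336  -0.1005  0.1903] F [ 1.67 -0.52  0.07] T [ 0.01  -0.034  0.015] open 0.0656 ff 0.0
top doorstop 0.62 [428.2, 323.0, 29.0, 45.1] [ 0.28  -0.304  0.012]
top doorstop 0.61 [296.9, 306.5, 43.6, 17.7] [0.371 0.022 0.012]
top short_foot 0.67 [385.0, 242.5, 12.0, 24.1] [ 0.515 -0.178  0.068]
top short_foot 0.32 [486.9, 223.5, 36.8, 35.8] [ 0.533 -0.481  0.068]
side doorstop 0.96 [235.1, 288.0, 52.3, 21.3] [ 0.394 -0.11   0.012]
side doorstop 0.91 [246.8, 241.8, 19.3, 37.1] [0.372 0.016 0.012]
side doorstop 0.71 [160.6, 360.2, 63.7, 41.9] [ 0.282 -0.307  0.012]
side short_foot 0.84 [304.2, 299.7, 24.9, 38.6] [ 0.52  -0.202  0.068]
side short_foot 0.69 [234.9, 289.3, 55.9, 21.1] [ 0.406 -0.158  0.068]
```

View pics/c4.png

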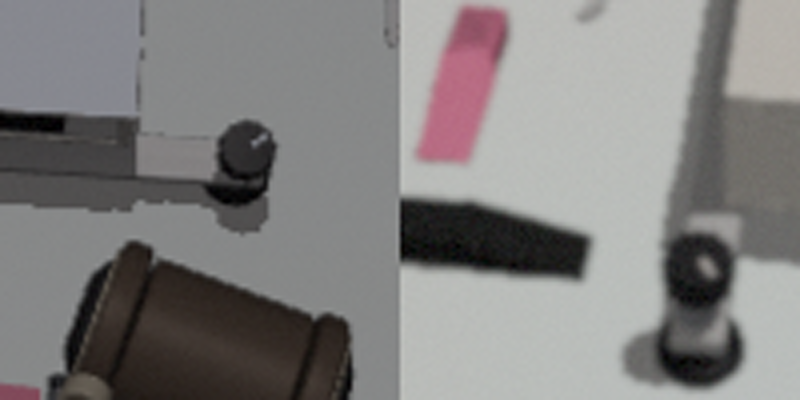

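The black doorstop now lies flat at about (0.36–0.45, −0.10), clear of the bar, and the foot is unchanged. Now I'll go over the knob, winding the wrist back.

Call:
apply_moves([
  [0, 0, -7, 1, 0.3, 0, 60],
  [0, 0, -14, 2, 0.6, 0, 60],
  [0, 0, -21, 3.2, 1, 0, 60],
  [0, 0, -28, 4.4, 1.4, 0, 60],
  [0, 0, -35, 5.5, 1.7, 0, 60],
  [0, 0, -42, 6.5, 2, 0, 60],
  [0, 0, -49, 7.3, 2.3, 0, 60],
  [0, 0, -56, 7.6, 2.36, 0, 60],
], grip_force=20)

```text
time_s: 6.55
ee_pos: [0.5203, -0.1819, 0.1862]
orientation: [2.85, 1.321, 0.0]
contact_force: [0.4, -0.2, 0.7]
opening: 0.065
finger_force: 0.0
```

Call:
apply_moves([
  [0, 0, -7, 0, 0, 0, 60],
  [0, 0, -14, 0, 0, 0, 60],
  [0, 0, -21, 0, 0, 0, 60],
  [0, 0, -28, 0, 0, 0, 60],
  [0, 0, -35, 0, 0, 0, 60],
  [0, 0, -42, 0, 0, 0, 60],
  [0, 0, -49, 0, 0, 0, 60],
  [0, 0, -56, 0, 0, 0, 60],
])

```text
time_s: 7.22
ee_pos: [0.5172, -0.1802, 0.1858]
orientation: [-1.894, -2.503, 0.001]
contact_force: [-0.1, 0.8, 0.2]
opening: 0.0653
finger_force: 0.0
```

Call:
apply_moves([
  [0, 0, -7, 0, 0, 0, 60],
  [0, 0, -14, 0, 0, 0, 60],
  [0, 0, -21, 0, 0, 0, 60],
  [0, 0, -28, 0, 0, 0, 60],
  [0, 0, -35, 0, 0, 0, 60],
  [0, 0, -38, 0, 0, 0, 60],
  [0, 0, -38, 0, 0, 0, 60],
])

```text
time_s: 7.8
ee_pos: [0.5172, -0.1802, 0.1859]
orientation: [-0.984, -2.981, -0.001]
contact_force: [0.7, 0.0, 0.3]
opening: 0.0651
finger_force: 0.0
```

```bash
python3 -c "
from h import *
plan([.5175,-.1805,.1],143.45)"
```

```text
turn [-0.04 -0.17  0.02] shift [-0.028 -0.     3.436] dist 85.9 t 7.8 j [-0.41  0.23  1.87  0.    1.04 -1.35] pos [ 0.5172 -0.1802  0.1859] F [0.69 0.01 0.33] T [-0.014 -0.023 -0.014] open 0.0651 ff 0.0
```

Call:
apply_moves([
  [0, 0, 0, 0, 0, 1.2, 60],
  [0, 0, 0, 0, 0, 2.4, 60],
  [0, 0, 0, 0, 0, 3.4, 60],
  [0, 0, 0, 0, 0, 4.2, 60],
  [0, 0, 0, 0, 0, 4.7, 60],
  [0, 0, 0, 0, 0, 4.7, 60],
  [0, 0, 0, 0, 0, 4.7, 60],
])

```text
time_s: 8.38
ee_pos: [0.5171, -0.1802, 0.0693]
orientation: [-0.986, -2.981, -0.0]
contact_force: [1.0, -0.4, 1.0]
opening: 0.0655
finger_force: 0.0
```

Call:
apply_moves([
  [0, 0, 0, 0, 0, 0, 100],
  [0, 0, 0, 0, 0, 0, 115],
  [0, 0, 0, 0, 0, 0, 125],
  [0, 0, 0, 0, 0, 0, 125],
  [0, 0, 0, 0, 0, 0, 125],
  [0, 0, 0, 0, 0, 0, 125],
])

```text
time_s: 8.88
ee_pos: [0.5178, -0.1806, 0.0709]
orientation: [0.986, 2.982, -0.0]
contact_force: [-0.3, 0.5, 0.6]
opening: 0.0438
finger_force: 0.0
```

```bash
python3 -c "
from h import *
plan([.5175,-.1805,.067],143.45)"
```

```text
turn [ 0.01  0.06 -0.03] shift [ 0.013 -0.005  0.155] dist 3.9 t 8.8833 j [-0.41  0.4   1.93  0.    0.81 -1.35] pos [ 0.5178 -0.1806  0.0709] F [-0.28  0.52  0.6 ] T [-0.012 -0.012 -0.031] open 0.0438 ff 0.0
```

Call:
apply_moves([
  [0, 0, 0, 0, 0, 0.08, 125],
  [0, 0, 0, 0, 0, 0.16, 130],
  [0, 0, 0, 0, 0, 0.16, 134],
  [0, 0, 0, 0, 0, 0.16, 138],
  [0, 0, 0, 0, 0, 0.16, 138],
  [0, 0, 0, 0, 0, 0.16, 138],
])

```text
time_s: 9.38
ee_pos: [0.5175, -0.1805, 0.0662]
orientation: [-0.986, -2.983, -0.0]
contact_force: [0.1, 0.4, -0.2]
opening: 0.0391
finger_force: 0.0
```

Call:
apply_moves([
  [0, 0, 0, 0, 0, 0, 140],
  [0, 0, 0, 0, 0, 0, 140],
])

```text
time_s: 9.55
ee_pos: [0.5176, -0.1805, 0.0663]
orientation: [0.986, 2.983, -0.0]
contact_force: [-0.1, 0.5, -0.3]
opening: 0.0385
finger_force: 0.0
```

Call:
apply_moves([
  [0, 0, 0, 0, 0, 0, 142],
  [0, 0, 0, 0, 0, 0, 142],
])

```text
time_s: 9.72
ee_pos: [0.5176, -0.1805, 0.0663]
orientation: [0.986, 2.983, -0.0]
contact_force: [0.4, 0.3, -0.2]
opening: 0.0377
finger_force: 0.0
```

Call:
apply_moves([
  [0, 0, 0, 0, 0, 0, 143],
  [0, 0, 0, 0, 0, 0, 143],
  [0, 0, 0, 0, 0, 0, 143],
])

```text
time_s: 9.97
ee_pos: [0.5176, -0.1804, 0.0663]
orientation: [0.986, 2.983, 0.0]
contact_force: [0.6, 1.0, -0.5]
opening: 0.0379
finger_force: 0.2
```

Call:
apply_moves([
  [0, 0, 0, 0, 0, 0, 144],
  [0, 0, 0, 0, 0, 0, 144],
  [0, 0, 0, 0, 0, 0, 144],
])

```text
time_s: 10.22
ee_pos: [0.5177, -0.1803, 0.0663]
orientation: [0.986, 2.983, 0.0]
contact_force: [0.2, 1.0, 1.1]
opening: 0.0373
finger_force: 0.7
```

Call:
apply_moves([
  [0, 0, 0, 0, 0, 0, 145],
  [0, 0, 0, 0, 0, 0, 145],
  [0, 0, 0, 0, 0, 0, 145],
])

```text
time_s: 10.47
ee_pos: [0.5178, -0.1803, 0.0664]
orientation: [0.986, 2.983, 0.001]
contact_force: [1.2, 3.3, 0.9]
opening: 0.0368
finger_force: 1.3
```

```bash
python3 -c "
from h import *
plan([.5175,-.1805,.067],143.45)"
```

```text
turn [ 0.03  0.01 -0.04] shift [ 0.002 -0.014 -0.025] dist 0.7 t 10.4667 j [-0.41  0.41  1.93  0.    0.8  -1.35] pos [ 0.5178 -0.1803  0.0664] F [1.21 3.27 0.9 ] T [ 0.394 -0.25   0.01 ] open 0.0368 ff 1.34
```

Call:
apply_moves([
  [0, 0, 0, 0, 0.02, 0, 145],
  [0, 0, 0, 0, 0.02, 0, 145],
  [0, 0, 0, 0, 0.02, 0, 145],
])

```text
time_s: 10.72
ee_pos: [0.5178, -0.1802, 0.0663]
orientation: [-0.986, -2.983, 0.0]
contact_force: [2.3, 1.0, 1.8]
opening: 0.0371
finger_force: 0.5
```

Call:
apply_moves([
  [0, 0, 0, 0, 0.02, 0, 146],
  [0, 0, 0, 0, 0.02, 0, 146],
  [0, 0, 0, 0, 0.02, 0, 146],
])

```text
time_s: 10.97
ee_pos: [0.5178, -0.1798, 0.0661]
orientation: [-0.986, -2.982, 0.001]
contact_force: [-0.2, 0.1, 0.2]
opening: 0.0365
finger_force: 0.0
```

```bash
python3 -c "
from h import *
plan([.5175,-.1805,.067],143.45)"
```

```text
turn [-0.03 -0.02 -0.02] shift [-0.005 -0.029 -0.036] dist 1.2 t 10.9667 j [-0.41  0.41  1.93 -0.    0.8  -1.35] pos [ 0.5178 -0.1798  0.0661] F [-0.22  0.13  0.24] T [ 0.032 -0.05  -0.017] open 0.0365 ff 0.0
```

Call:
apply_moves([
  [0, 0, 0, 0, 0, 0, 147],
  [0, 0, 0, 0, 0, 0, 148],
  [0, 0, 0, 0, 0, 0, 148],
])

```text
time_s: 11.22
ee_pos: [0.5179, -0.1797, 0.0662]
orientation: [-0.986, -2.983, 0.0]
contact_force: [0.2, 0.1, -0.1]
opening: 0.036
finger_force: 2.4
```

Call:
apply_moves([
  [0, 0, 0, 0, 0, 0, 149],
  [0, 0, 0, 0, 0, 0, 149],
  [0, 0, 0, 0, 0, 0, 149],
])

```text
time_s: 11.47
ee_pos: [0.518, -0.1797, 0.0662]
orientation: [-0.986, -2.983, 0.0]
contact_force: [-0.0, -1.4, -0.5]
opening: 0.0356
finger_force: 8.8
```

Call:
apply_moves([
  [0, 0, 0, 0, 0, 0, 150],
  [0, 0, 0, 0, 0, 0, 150],
  [0, 0, 0, 0, 0, 0, 150],
])

```text
time_s: 11.72
ee_pos: [0.5179, -0.1797, 0.0662]
orientation: [-0.986, -2.983, 0.0]
contact_force: [-1.6, -0.4, -0.2]
opening: 0.0358
finger_force: 15.9
```

```bash
python3 -c "
from h import *
plan([.5175,-.1805,.067],143.45)"
```

```text
turn [-0.01 -0.02 -0.02] shift [-0.005 -0.036 -0.031] dist 1.2 t 11.7167 j [-0.41  0.41  1.93 -0.    0.8  -1.35] pos [ 0.5179 -0.1797  0.0662] F [-1.6  -0.39 -0.23] T [-0.042  0.162 -0.007] open 0.0358 ff 15.89
```

Call:
apply_moves([
  [0, 0, 0, 0, 0, 0, 148],
  [0, 0, 0, 0, 0, 0, 148],
  [0, 0, 0, 0, 0, 0, 148],
])

```text
time_s: 11.97
ee_pos: [0.518, -0.1797, 0.0662]
orientation: [-0.986, -2.983, 0.0]
contact_force: [-1.3, -0.5, -0.4]
opening: 0.036
finger_force: 3.3
```

Call:
apply_moves([
  [0, 0, 3, 0, 0, 0.001, 148],
  [0, 0, 6, 0, 0, 0.003, 148],
  [0, 0, 10, 0, 0, 0.004, 148],
  [0, 0, 14, 0, 0, 0.006, 148],
  [0, 0, 18, 0, 0, 0.008, 148],
  [0, 0, 22, 0, 0, 0.01, 148],
])

```text
time_s: 12.47
ee_pos: [0.5179, -0.1798, 0.0659]
orientation: [-1.541, -2.737, 0.001]
contact_force: [-0.6, -1.1, -1.2]
opening: 0.0357
finger_force: 3.3
```

```bash
python3 -c "
from h import *
plan([.5175,-.1805,.067],143.45)"
```

```text
turn [-3.000e-02 -1.000e-02 -2.221e+01] shift [-0.017 -0.028 -0.043] dist 1.3 t 12.4667 j [-0.41  0.41  1.93 -0.    0.8  -0.96] pos [ 0.5179 -0.1798  0.0659] F [-0.58 -1.14 -1.18] T [-0.221  0.222  0.015] open 0.0357 ff 3.34
```

Call:
apply_moves([
  [0, 0, 5, 0, 0, 0.002, 148],
  [0, 0, 10, 0, 0, 0.004, 148],
  [0, 0, 15, 0, 0, 0.007, 148],
  [0, 0, 20, 0, 0, 0.009, 148],
  [0, 0, 25, 0, 0, 0.011, 148],
  [0, 0, 30, 0, 0, 0.013, 148],
])

```text
time_s: 12.97
ee_pos: [0.5177, -0.1798, 0.0656]
orientation: [-2.198, -2.244, 0.001]
contact_force: [-2.5, -1.7, 0.8]
opening: 0.0358
finger_force: 3.4
```

```bash
cat > s.py <<'E'
from h import *
s=ctrl.sense(); print(round(s["time_s"],2),"j6",s["joints"][5].round(3),"Tz",s["torque"][2].round(3),"T",s["torque"].round(3),"F",s["contact_force"].round(1),"pos",s["ee_pos"].round(4),"ff",round(s["finger_force"],2),"e6",s["joint_efforts"][5].round(4))
E
python3 s.py
```

```text
12.97 j6 -0.434 Tz 0.056 T [-0.175  0.239  0.056] F [-2.5 -1.7  0.8] pos [ 0.5177 -0.1798  0.0656] ff 3.35 e6 -0.6508
```

Call:
apply_moves([
  [0, 0, 4, 0, 0, 0.002, 148],
  [0, 0, 8, 0, 0, 0.004, 148],
  [0, 0, 12, 0, 0, 0.005, 148],
  [0, 0, 16, 0, 0, 0.007, 148],
])

```text
time_s: 13.3
ee_pos: [0.5176, -0.1798, 0.0654]
orientation: [-2.488, -1.918, 0.002]
contact_force: [-2.1, -1.2, 0.8]
opening: 0.0361
finger_force: 3.4
```

```bash
python3 s.py
```

```text
13.3 j6 -0.155 Tz 0.052 T [-0.224  0.227  0.052] F [-2.1 -1.2  0.8] pos [ 0.5176 -0.1798  0.0654] ff 3.36 e6 -0.5151
```

Call:
apply_moves([
  [0, 0, 4, 0, 0, 0.002, 148],
  [0, 0, 8, 0, 0, 0.004, 148],
  [0, 0, 12, 0, 0, 0.005, 148],
])

```text
time_s: 13.55
ee_pos: [0.5176, -0.1798, 0.0653]
orientation: [-2.675, -1.647, 0.002]
contact_force: [-1.6, -1.3, 0.4]
opening: 0.036
finger_force: 3.4
```

```bash
python3 s.py
```

```text
13.55 j6 0.054 Tz 0.07 T [-0.217  0.269  0.07 ] F [-1.6 -1.3  0.4] pos [ 0.5176 -0.1798  0.0653] ff 3.35 e6 -0.5152
```

Call:
apply_moves([
  [0, 0, 4, 0, 0, 0.002, 148],
  [0, 0, 8, 0, 0, 0.004, 148],
  [0, 0, 12, 0, 0, 0.005, 148],
])

```text
time_s: 13.8
ee_pos: [0.5175, -0.1798, 0.0652]
orientation: [-2.832, -1.358, 0.002]
contact_force: [-2.5, -1.3, 1.1]
opening: 0.0357
finger_force: 3.3
```

```bash
python3 s.py
```

```text
13.8 j6 0.263 Tz 0.047 T [-0.168  0.299  0.047] F [-2.5 -1.3  1.1] pos [ 0.5175 -0.1798  0.0652] ff 3.34 e6 -0.5153
```

Call:
apply_moves([
  [0, 0, 4, 0, 0, 0.002, 148],
  [0, 0, 8, 0, 0, 0.004, 148],
  [0, 0, 12, 0, 0, 0.005, 148],
])

```text
time_s: 14.05
ee_pos: [0.5175, -0.1797, 0.065]
orientation: [-2.959, -1.055, 0.002]
contact_force: [-1.9, -0.7, 0.4]
opening: 0.0358
finger_force: 3.3
```

```bash
python3 s.py
```

```text
14.05 j6 0.473 Tz 0.05 T [-0.176  0.315  0.05 ] F [-1.9 -0.7  0.4] pos [ 0.5175 -0.1797  0.065 ] ff 3.34 e6 -0.5156
```

Call:
apply_moves([
  [0, 0, 4, 0, 0, 0.002, 148],
  [0, 0, 8, 0, 0, 0.004, 148],
  [0, 0, 12, 0, 0, 0.005, 148],
])

```text
time_s: 14.3
ee_pos: [0.5174, -0.1796, 0.0649]
orientation: [-3.053, -0.74, 0.002]
contact_force: [-1.9, -0.4, 0.4]
opening: 0.0359
finger_force: 3.3
```

```bash
python3 s.py
```

```text
14.3 j6 0.682 Tz 0.044 T [-0.163  0.286  0.044] F [-1.9 -0.4  0.4] pos [ 0.5174 -0.1796  0.0649] ff 3.34 e6 -0.516
```

Call:
apply_moves([
  [0, 0, 4, 0, 0, 0.002, 148],
  [0, 0, 8, 0, 0, 0.004, 148],
  [0, 0, 12, 0, 0, 0.005, 148],
])

```text
time_s: 14.55
ee_pos: [0.5174, -0.1796, 0.0647]
orientation: [-3.113, -0.417, 0.003]
contact_force: [-2.0, -1.5, 0.3]
opening: 0.0356
finger_force: 3.3
```

```bash
python3 s.py
```

```text
14.55 j6 0.892 Tz -0.014 T [-0.111  0.289 -0.014] F [-2.  -1.5  0.3] pos [ 0.5174 -0.1796  0.0647] ff 3.34 e6 -0.5159
```

Call:
apply_moves([
  [0, 0, 4, 0, 0, 0.002, 148],
  [0, 0, 8, 0, 0, 0.004, 148],
  [0, 0, 12, 0, 0, 0.005, 148],
])

```text
time_s: 14.8
ee_pos: [0.5174, -0.1795, 0.0646]
orientation: [-3.14, -0.089, 0.003]
contact_force: [-2.8, -0.8, 0.7]
opening: 0.0358
finger_force: 3.3
```

```bash
python3 s.py
```

```text
14.8 j6 1.101 Tz 0.005 T [-0.104  0.315  0.005] F [-2.8 -0.8  0.7] pos [ 0.5174 -0.1795  0.0646] ff 3.34 e6 -0.5159
```

Call:
apply_moves([
  [0, 0, 4, 0, 0, 0.002, 148],
  [0, 0, 8, 0, 0, 0.004, 148],
  [0, 0, 12, 0, 0, 0.005, 148],
])

```text
time_s: 15.05
ee_pos: [0.5174, -0.1795, 0.0645]
orientation: [-3.132, 0.24, 0.003]
contact_force: [-1.7, -1.0, 0.8]
opening: 0.036
finger_force: 3.3
```

```bash
python3 s.py; python3 -c "
from h import *
a=save('side','s5.png',(270,270,90,75),8)"
```

```text
15.05 j6 1.311 Tz 0.043 T [-0.121  0.269  0.043] F [-1.7 -1.   0.8] pos [ 0.5174 -0.1795  0.0645] ff 3.35 e6 -0.516
```

View pics/s5.png

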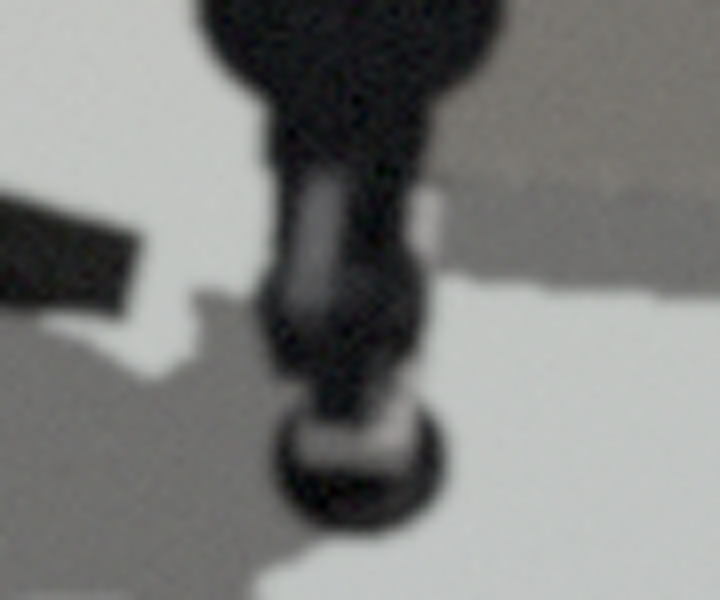

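The fingers hold the knob (crop 340,310), and the pad at (360,470) gives no visible sign of bearing yet. I'll keep turning.

Call:
apply_moves([
  [0, 0, 4, 0, 0, 0.002, 148],
  [0, 0, 8, 0, 0, 0.004, 148],
])

```text
time_s: 15.27
ee_pos: [0.5174, -0.1794, 0.0644]
orientation: [-3.108, 0.455, 0.003]
contact_force: [-2.5, -0.3, 0.5]
opening: 0.0358
finger_force: 3.4
```

```bash
python3 s.py
```

```text
15.27 j6 1.449 Tz 0.033 T [-0.048  0.324  0.033] F [-2.5 -0.3  0.5] pos [ 0.5174 -0.1794  0.0644] ff 3.37 e6 -0.5416
```

Call:
apply_moves([
  [0, 0, 4, 0, 0, 0.002, 148],
  [0, 0, 8, 0, 0, 0.004, 148],
])

```text
time_s: 15.43
ee_pos: [0.5175, -0.1794, 0.0643]
orientation: [-3.069, 0.671, 0.002]
contact_force: [-1.8, -0.5, 0.0]
opening: 0.0361
finger_force: 3.4
```

```bash
python3 s.py
```

```text
15.43 j6 1.588 Tz 0.072 T [-0.073  0.242  0.072] F [-1.8 -0.5  0. ] pos [ 0.5175 -0.1794  0.0643] ff 3.35 e6 -0.4997
```

Call:
apply_moves([
  [0, 0, 4, 0, 0, 0.002, 148],
  [0, 0, 8, 0, 0, 0.004, 148],
])

```text
time_s: 15.6
ee_pos: [0.518, -0.1797, 0.0643]
orientation: [3.015, -0.883, -0.0]
contact_force: [-0.8, 0.1, -0.1]
opening: 0.0361
finger_force: 3.3
```

```bash
python3 s.py
```

```text
15.6 j6 1.728 Tz 0.024 T [-0.132  0.203  0.024] F [-0.8  0.1 -0.1] pos [ 0.518  -0.1797  0.0643] ff 3.31 e6 -0.4839
```

Call:
apply_moves([
  [0, 0, 4, 0, 0, 0.002, 148],
])

```text
time_s: 15.68
ee_pos: [0.5182, -0.1798, 0.0642]
orientation: [2.982, -0.988, 0.0]
contact_force: [-0.8, -1.4, -1.0]
opening: 0.0355
finger_force: 3.3
```

```bash
python3 s.py
```

```text
15.68 j6 1.798 Tz 0.065 T [-0.22   0.065  0.065] F [-0.8 -1.4 -1. ] pos [ 0.5182 -0.1798  0.0642] ff 3.29 e6 -0.4757
```

Call:
apply_moves([
  [0, 0, 4, 0, 0, 0.002, 148],
])

```text
time_s: 15.77
ee_pos: [0.5183, -0.18, 0.0642]
orientation: [2.945, -1.091, 0.001]
contact_force: [-0.3, -2.4, -1.6]
opening: 0.036
finger_force: 3.3
```

```bash
python3 s.py
```

```text
15.77 j6 1.868 Tz 0.072 T [-0.254  0.038  0.072] F [-0.3 -2.4 -1.6] pos [ 0.5183 -0.18    0.0642] ff 3.28 e6 -0.4674
```

Call:
apply_moves([
  [0, 0, 4, 0, 0, 0.002, 148],
])

```text
time_s: 15.85
ee_pos: [0.5185, -0.1802, 0.0642]
orientation: [2.905, -1.193, 0.002]
contact_force: [0.4, -2.3, -1.6]
opening: 0.036
finger_force: 3.3
```

```bash
python3 s.py
```

```text
15.85 j6 1.937 Tz 0.139 T [-0.402  0.056  0.139] F [ 0.4 -2.3 -1.6] pos [ 0.5185 -0.1802  0.0642] ff 3.29 e6 -0.4589
```

Call:
apply_moves([
  [0, 0, 4, 0, 0, 0.002, 148],
])

```text
time_s: 15.93
ee_pos: [0.5186, -0.1805, 0.0643]
orientation: [2.862, -1.293, 0.003]
contact_force: [-1.1, -2.6, -0.2]
opening: 0.0359
finger_force: 3.3
```

```bash
python3 s.py
```

```text
15.93 j6 2.007 Tz 0.136 T [-0.52   0.131  0.136] F [-1.1 -2.6 -0.2] pos [ 0.5186 -0.1805  0.0643] ff 3.34 e6 -0.4599
```

Torque rose from about 0.04 and levelled off at about 0.137 N m, so the 3.3 N pinch is slipping. That puts the foot load near 5 N. Letting go now.

Call:
apply_moves([
  [0, 0, 0, 0, 0, 0, 146],
  [0, 0, 0, 0, 0, 0, 140],
  [0, 0, 0, 0, 0, 0, 110],
  [0, 0, 0, 0, 0, 0, 60],
  [0, 0, 0, 0, 0, 0, 60],
  [0, 0, 0, 0, 0, 0, 60],
  [0, 0, 0, 0, 0, 0, 60],
])

```text
time_s: 16.52
ee_pos: [0.5182, -0.1796, 0.0641]
orientation: [-2.864, 1.292, -0.0]
contact_force: [-0.2, 0.1, -0.8]
opening: 0.0654
finger_force: 0.0
```

Call:
apply_moves([
  [0, 0, 0, 0, 0, -0.4, 60],
  [0, 0, 0, 0, 0, -1.2, 60],
  [0, 0, 0, 0, 0, -2.4, 60],
  [0, 0, 0, 0, 0, -3.6, 60],
  [0, 0, 0, 0, 0, -4.8, 60],
  [0, 0, 0, 0, 0, -5.5, 60],
  [0, 0, 0, 0, 0, -5.5, 60],
])

```text
time_s: 17.1
ee_pos: [0.5216, -0.1811, 0.2079]
orientation: [-2.863, 1.292, -0.017]
contact_force: [1.6, 0.0, -0.0]
opening: 0.0651
finger_force: 0.0
```

```bash
python3 s.py; python3 -c "
from h import *
plan([.34,-.3,.2],0)"
```

```text
17.1 j6 2.005 Tz 0.012 T [-0.029 -0.05   0.012] F [ 1.6  0.  -0. ] pos [ 0.5216 -0.1811  0.2079] ff 0.0 e6 0.0004
turn [-1.000e-02 -6.600e-01 -4.856e+01] shift [-1.245  8.594  0.261] dist 217.2 t 17.1 j [-0.41  0.21  1.85  0.    1.07  2.01] pos [ 0.5216 -0.1811  0.2079] F [ 1.58  0.   -0.  ] T [-0.029 -0.05   0.012] open 0.0651 ff 0.0
```

Call:
apply_moves([
  [0, 0, 0, -0.2, 1.2, 0, 60],
  [0, 0, 0, -0.4, 2.6, 0, 60],
  [0, 0, 0, -0.6, 4, 0, 60],
  [0, 0, 0, -0.8, 5.4, 0, 60],
  [0, 0, 0, -1, 6.8, 0, 60],
  [0, 0, 0, -1.2, 8, 0, 60],
  [0, 0, 0, -1.2, 8.6, 0, 60],
  [0, 0, 0, -1.2, 8.6, 0, 60],
])

```text
time_s: 17.77
ee_pos: [0.3343, -0.3003, 0.2009]
orientation: [2.861, -1.297, -0.003]
contact_force: [0.4, -0.6, 0.3]
opening: 0.0653
finger_force: 0.0
```

```bash
python3 -c "
from h import *
T=ctrl.capture('top')[:,:,::-1];S=ctrl.capture('side')[:,:,::-1];T0=np.load('top.npy')[:,:,::-1]
def c(I,x,y,w,h,k): return cv2.resize(I[y:y+h,x:x+w],(w*k,h*k),interpolation=2)
r=np.hstack([c(T0,380,240,24,24,11),c(T,380,240,24,24,11),c(S,300,290,24,24,11)])
r2=c(S,220,240,132,50,6); r2=cv2.resize(S[215:345,170:368],(792,300*130*4//(300*2)),interpolation=2)
cv2.imwrite('pics/f.png',np.vstack([r,r2]))
for n,I in(('top',T),('side',S)):
    for th in('doorstop','cabinet'):
        for m in ctrl.masks_of(n,th)[:3]: print(n,th,round(m['confidence'],2),m['bbox'])
"; python3 s.py
```

```text
top doorstop 0.79 [293.7, 306.3, 45.4, 17.5]
top doorstop 0.6 [359.8, 281.2, 7.8, 42.4]
top cabinet 0.72 [219.0, 162.0, 183.7, 102.4]
side doorstop 0.97 [235.3, 289.0, 57.3, 22.7]
side doorstop 0.69 [247.6, 242.4, 17.9, 36.4]
side doorstop 0.69 [161.9, 361.1, 60.8, 41.1]
18.07 j6 1.596 Tz -0.022 T [ 0.009 -0.041 -0.022] F [ 0.6  0.6 -0.2] pos [ 0.3378 -0.2988  0.2015] ff 0.0 e6 0.002
```

View pics/f.png

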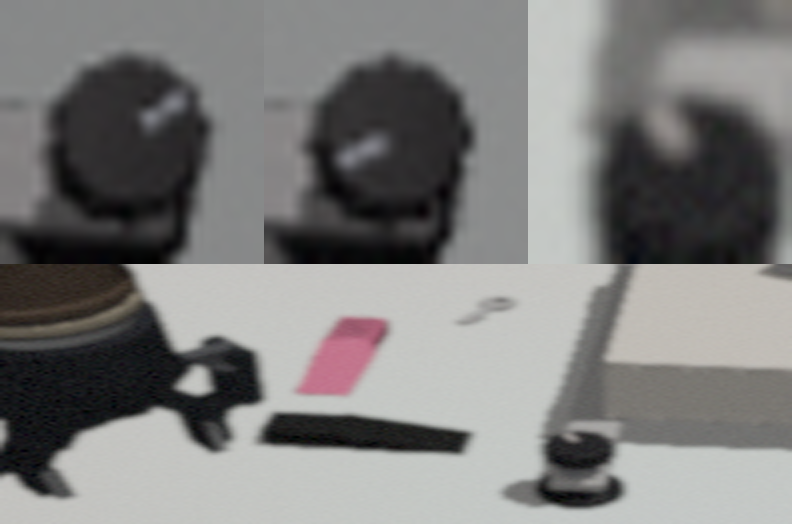

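The mark on the knob moved from upper right (165,108) to lower left (362,148), about 192° clockwise, which matches the tool's turn. The doorstop lies flat at crop (365,432), clear of the cabinet. Averaged torque gives a load of about 5 N, so I'm handing in.

```bash
python3 -c "
from plant import ctrl
print(ctrl.job_done())"
```

```text
the job is handed in; nothing more can be done
None
```

The job is handed in, with no verdict returned: the doorstop lies flat on the shelf clear of the cabinet, the short foot is turned about 192° clockwise to an estimated 5 N load (from torque), and the arm is touching nothing.

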